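Post a polish tin through the sprung flap of the brush caddy

TASK

Put the polish tin that lies on the caddy's ledge away in its drop bin without picking it up: press the flap's wooden bar down with one finger so that the flap swings open, keep it open, and with the other finger push the tin along the ledge until it drops through the mouth into the bin. Then let the flap close by itself, and leave everything else where it is.

Things in the scene. Friction and masses are not known exactly. Their poses are not given: they have to be found in the camera images.
- caddy: Pine brush caddy fixed on the red trunk lid, 240 mm long, 180 wide, 80 high. Origin: on the trunk lid, straight below the middle of the ledge's far edge (the lip). x runs along the ledge away from the robot (the tin's way), y left, z up; yaw varies. On its right (y -120 to -42 mm) an open brush tray with walls 35 mm high; on its front panel a brass knob latch; neither is needed.
- lip (a point): Middle of the ledge's far edge, on the ledge's flat top (caddy x 0, y 0, z 80 mm). The ledge runs from here back to caddy x -155 mm, between two rails 10 mm high and 5 mm thick whose inner faces are at y +29 and -29 mm.
- bin_floor (a point): Middle of the drop bin's floor below the mouth (caddy x 37, y 3, z 6 mm). The mouth beyond the lip spans caddy x 0 to 74, y -34 to +40 mm and is covered by the flap; the bin below also reaches 20 mm back under the ledge.
- flap (a joint): Opening angle of the sprung flap (rad): 0 shut, stop at 1.08. Pressing its wooden bar down (1 to 4 N) raises its plate off the mouth; a spring shuts it again. The plate (caddy x 8 to 78 mm) when shut lies 0 to 5 mm above ledge height, so its near edge bars the tin. From 0.6 rad the tin passes freely below it; its right edge then stands up to 85 mm above the ledge, only beyond x 8 mm.
- flap_hinge (a point): Point on the flap's hinge axis, level with the lip: caddy x 0, y 54, z 88 mm. The axis runs along caddy x, left of the ledge, as a thin steel rod (radius 4 mm, x -150 to 78) in three small blocks at x -152, -7 and 82 mm (top at z 94 mm).
- flap_bar (a point): Middle of the flap's wooden bar, moving with it: round, 20 mm diameter, 140 mm long along caddy x (-152 to -12 mm), left of the ledge and of the hinge. Its axis is at caddy y 81, z 109 mm shut, y 88, z 90 at 0.6 rad, y 86, z 77 at 1.0 rad (its top 10 mm higher). A fingertip can slide along its top in x while pressing.
- tin_center (a point): Centre (half-way up) of the round metal polish tin, 54 mm diameter, 24 mm tall, 60 to 105 g, lying flat on the ledge between the rails, its centre 45 to 80 mm before the lip at the start. It drops once its centre has passed the lip.
- tin_spare: Bystander, to be left alone: spare polish tin of the same size standing on the trunk lid.
- brush: Bystander, to be left alone: 150 mm shoe brush lying in the tray on the caddy's right side.
- shoehorn: Bystander, to be left alone: black plastic shoe horn, 170 mm long, flat on the trunk lid.
- heelplate: Bystander, to be left alone: small steel horseshoe heel plate, 5 mm thick, flat on the trunk lid.
- jar: Bystander, to be left alone: 75 mm tall jar on the trunk lid.
- hammer: Bystander, to be left alone: hammer lying on the trunk lid.
- mug: Bystander, to be left alone: white mug on the trunk lid.
Not all that is in view belongs to the job. Leave any orange or purple look-alike of the part that bears tin_center alone.

How it is judged:
By the outcome, as a careful person would: the job done as asked, in the order asked, and still so for the second after the job is handed in, with the robot touching nothing.
It also fails if it takes over 32 s, if anything falls off the work surface, if the arm or the gripper's body presses on something with over 40 N, if the wrist force passes 120 N, or if a joint passes its speed limit or range.

ROBOT

A 6-joint arm with a two-finger parallel gripper is mounted at the origin on the work surface. World frame = base frame: x ahead of the robot, y to its left, z up, the work surface at z = 0. Lengths are in m, angles in rad, forces in N, time in s.
With the tool pointing down it reaches from about 0.3 to 0.95 m from the base axis. Payload 3.1 kg.
Tool frame: the origin (TCP) lies midway between the tips of the shut fingers; the grasp point (between the pads) lies 19 mm behind it; z points along the fingers, y is the line along which they close (so a half turn about z gives the same grasp; the last joint's range is limited). The gripper opens to 85 mm and grips with 20 to 120 N. Pads are 22 mm wide; open, the fingers measure 114 mm over their backs; the gripper's body (76 mm by 85 mm) begins 54 mm behind the grasp point. The pads swing forward as they close: fully open they stand 13 mm farther back than shut.
Start: joints at [-1.355, 0.308, 1.634, -0, 1.2, -0.07], TCP at [0.176, -0.6, 0.231] pointing down, gripper open.
Joint ranges: [-3.06, 3.06], [-0.79, 1.96], [0.05, 2.63], [-1.19, 4.34], [0.05, 2.64], [-2.94, 2.94]. Speed limits (rad/s): [2.79, 2.79, 3.14, 3.14, 3.14, 3.14].

INTERFACE

Orientations are given as a unit quaternion [x, y, z, w].
In Python, from cell import ctrl, cams, close_job gives the robot as it stands.
- The arm moves only by the tool arm_command, never from a script. Its argument "targets" is a list of rows, each a list of 6 numbers: the shift along the tool's x, y, z in units of 50 mm (1.0 is 50 mm), then the turn, a rotation vector about the tool's x, y, z in rad. In form: [[x, y, z, ax, ay, az], ...]. A call has 1 to 12 rows; each row is the pose to reach, as a shift and turn from the pose commanded when the call began, along the tool's axes at that moment; what a row does not reach only later rows make up. A row lasts 1/10 s, in which the tool goes at most 50 mm and 8.59 degrees, less where a joint would pass 70% of its speed; a pose out of reach is approached as far as the arm can. A call with a gripper value outside its range is refused whole. "fingers" is the finger opening in mm, from 0 to 85.4, set as the call begins (left out, the last holds). The fingers move at their own pace and stop on an object; the grip force is fixed at half the most. Time passes only in rows, so rows that repeat a pose let the fingers close. It gives the time, the measured TCP pose, the force, the opening and the grip force at its end, in the units of the state.
- ctrl.sense(): the state, without advancing time (a new reading comes with each control period).
- cams.get_image(name): name is "scene" or "top" or "wrist"; returns (picture, depth): 400x640x3 uint8, red, green, blue; 400x640 float32, m along the optical axis (not along the pixel's ray), 0 where there is no reading.
- cams.camera_params(name): a dict with "vfov" (degrees; the focal length in pixels is half the picture's height over the tangent of half this angle, whatever the lens; pixels are square), "cx", "cy" (the principal point, pixels), "world_from_camera" (4x4, takes a point from camera to world coordinates); the wrist camera has in their place "tool_from_camera" (4x4, takes a point from camera to tool coordinates, whose origin is the TCP and whose axes are the flange's). Camera axes: x right, y down, z forward; pixel columns grow to the right and rows downward; lengths in m; the calibration is good to about 2 mm. A picture is of the moment at which its call begins: read the wrist's pose just before it. camera_params takes no time and is no camera call.
- close_job(): hands the job in; it is judged then, once.
The state is a dict: "clock": time; "q": joint angles; "joint_vel": joint speeds; "tau": joint torques, N m; "position": TCP position; "tool_rot": TCP orientation; "force": force on the tool from outside, world axes, zero at the start; "ft_torque": the same for the moment, N m; "grip_width": finger opening in m; "gripper_force": force on a finger pad.
Only numpy, scipy, OpenCV 4.12 (cv2) and the standard library are available. Lean on these libraries where they do the work, as an engineer would, in place of code of your own. Each camera call takes 0.05 s, during which the arm holds its last target. There are 200 camera calls.

## Working session

There is one attempt and no reset: what is moved stays moved. The work goes in short steps, Python scripts to look and compute and a tool call to move; the robot and the scene stay as the last step left them, time stands still between calls to the robot, and variables do not carry over. Pictures are saved under pics/ and viewed, at most 10 in all, crops included, and the job is handed in when it is done.

Besides the shell and the picture viewer there is one more tool, called after "Call:" by a JSON object that holds its "api" and its "payload". arm_command: Moves the arm, as the interface text tells. Its arguments: {"type":"object","properties":{"targets":{"type":"array","items":{"type":"array","items":{"type":"number"}}},"fingers":{"type":"number"}},"required":["targets"]}

```bash
ls; mkdir -p pics; cat > h.py <<'E'
import numpy as np, cv2
from cell import ctrl, cams, close_job
def K(n):
    p=cams.camera_params(n); f=200/np.tan(np.radians(p["vfov"])/2); return f,p["cx"],p["cy"],p
def T(n):
    p=cams.camera_params(n)
    if "world_from_camera" in p: return np.array(p["world_from_camera"])
    from scipy.spatial.transform import Rotation as R
    s=ctrl.sense(); A=np.eye(4); A[:3,:3]=R.from_quat(s["tool_rot"]).as_matrix(); A[:3,3]=s["position"]
    return A@np.array(p["tool_from_camera"])
def ray(n,u,v,z):
    f,cx,cy,p=K(n); M=T(n); d=M[:3,:3]@np.array([(u-cx)/f,(v-cy)/f,1]); o=M[:3,3]; return o+d*(z-o[2])/d[2]
def cloud(n,depth):
    f,cx,cy,p=K(n); M=T(n); v,u=np.mgrid[:400,:640]
    P=np.stack([(u-cx)/f*depth,(v-cy)/f*depth,depth],-1); return P@M[:3,:3].T+M[:3,3]
def proj(n,P):
    f,cx,cy,p=K(n); q=np.linalg.inv(T(n))@np.append(P,1); return f*q[0]/q[2]+cx,f*q[1]/q[2]+cy
E
python3 - <<'E'
from h import *
s=ctrl.sense(); print(s)
for n in("scene","top"):
    im,d=cams.get_image(n); cv2.imwrite(f"pics/{n}0.png",im[:,:,::-1]); np.savez(f"{n}0.npz",im=im,d=d)
    print(K(n)[:3],np.round(T(n),3).tolist())
print(cams.camera_params("wrist"))
E
```

```text
pics
{'clock': 0.0, 'q': array([-1.35470400e+00,  3.08985541e-01,  1.63517520e+00, -1.45067636e-05,
        1.19969840e+00, -6.97190757e-02]), 'joint_vel': array([ 0.00088767,  0.00097603, -0.00010789,  0.00084654, -0.00073552,
       -0.00043238]), 'tau': array([ 2.32727296e-03, -4.15252876e+01, -2.76666212e+01,  2.18639857e-04,
        1.00687830e-02, -4.32816876e-07]), 'position': array([ 0.17599352, -0.59886203,  0.2300646 ]), 'tool_rot': array([ 9.89805335e-01,  1.42422313e-01, -8.96030112e-05, -1.12971845e-03]), 'force': array([ 0.26615288, -0.19802465,  0.84513805]), 'ft_torque': array([-0.02449412,  0.01806196,  0.01217702]), 'gripper_force': 0.0, 'grip_width': 0.08534799270967335}
(np.float64(513.4352139581143), 316.71656332977096, 203.5677215117004) [[-0.011, 0.806, -0.592, 1.403], [1.0, 0.003, -0.015, 0.015], [-0.01, -0.592, -0.806, 1.319], [0.0, 0.0, 0.0, 1.0]]
(np.float64(479.9127394318597), 316.68406943746845, 198.05182147852688) [[-0.053, -0.979, 0.198, 0.234], [-0.999, 0.052, -0.008, -0.002], [-0.002, -0.198, -0.98, 1.495], [0.0, 0.0, 0.0, 1.0]]
{'vfov': 65.43040740541952, 'cx': 320.2490419090598, 'cy': 194.86189222529916, 'tool_from_camera': array([[-1.75655447e-04, -9.51742863e-01, -3.06896550e-01,
         7.85582097e-02],
       [ 9.99999945e-01, -2.53565941e-04,  2.13994380e-04,
        -1.15223829e-04],
       [-2.81486137e-04, -3.06896496e-01,  9.51742855e-01,
        -1.41782042e-01],
       [ 0.00000000e+00,  0.00000000e+00,  0.00000000e+00,
         1.00000000e+00]])}
```

View pics/scene0.png

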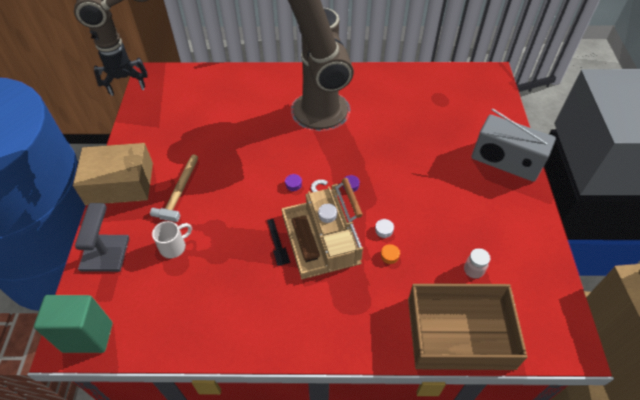

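View pics/top0.png

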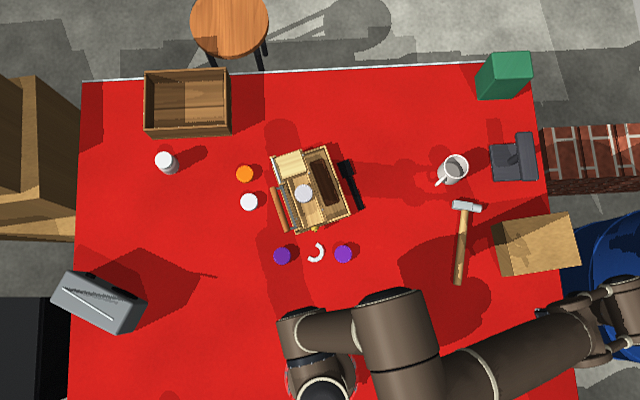

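The tin on the ledge is at scene (327,212) / top (304,193). The other tins are the spare at scene (384,228), orange (391,254), and purple (293,182) and (351,183), all on the lid. I'll confirm this in one crop and measure with depth.

```bash
python3 - <<'E'
from h import *
crops=[]
for n,(u0,v0) in (("scene",(270,165)),("top",(230,140))):
    z=np.load(n+"0.npz"); im,d=z["im"],z["d"]
    crops.append(cv2.resize(im[v0:v0+120,u0:u0+130],None,fx=3,fy=3,interpolation=cv2.INTER_CUBIC))
    P=cloud(n,d); 
    for (u,v) in {"scene":[(327,212),(341,245),(384,228)],"top":[(304,193),(290,163),(249,201)]}[n]:
        print(n,u,v,P[v,u].round(4))
cv2.imwrite("pics/crop.png",np.hstack(crops)[:,:,::-1])
E
```

```text
scene 327 212 [0.5406 0.0229 0.1055]
scene 341 245 [0.6382 0.0626 0.0823]
scene 384 228 [0.5427 0.1954 0.0261]
top 304 193 [0.5321 0.0236 0.1072]
top 290 163 [0.6317 0.062  0.0874]
top 249 201 [0.5341 0.1982 0.0215]
```

View pics/crop.png

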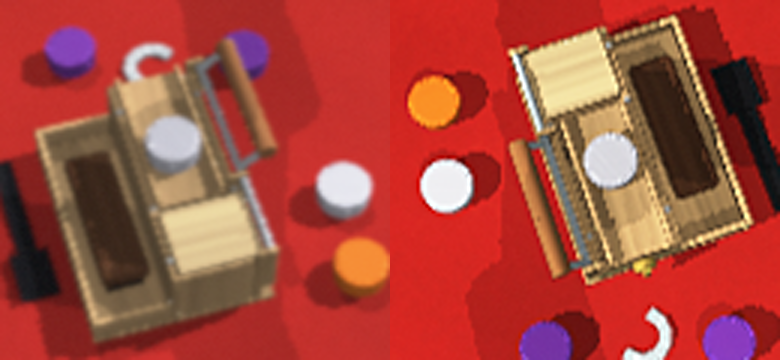

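The crop confirms it: the grey tin on the ledge between the rails is the one meant. It is neither orange nor purple, and its top is at z≈0.105. The pale plate is the flap and the brown rod is the bar. Next I measure the caddy pose.

```bash
cat > m.py <<'E'
from h import *
def meas(n,im,d,box):
    P=cloud(n,d); hsv=cv2.cvtColor(im,cv2.COLOR_RGB2HSV); H,S,V=[hsv[...,i].astype(int) for i in range(3)]
    roi=np.zeros(d.shape,bool); u0,v0,u1,v1=box; roi[v0:v1,u0:u1]=1
    out={}
    masks={"tin":(roi&(S<60)&(P[...,2]>.097)&(P[...,2]<.113),.104),
           "bar":(roi&(H<16)&(S>100)&(V<215)&(P[...,2]>.1)&(P[...,2]<.135),.109),
           "plate":(roi&(H>12)&(H<32)&(S>40)&(V>190)&(P[...,2]>.08)&(P[...,2]<.095),.085)}
    for k,(m,z) in masks.items():
        c,_=cv2.findContours(m.astype(np.uint8),cv2.RETR_EXTERNAL,cv2.CHAIN_APPROX_NONE)
        if not c: print(n,k,"none"); continue
        c=max(c,key=cv2.contourArea)[:,0]
        W=np.array([ray(n,u,v,z)[:2] for u,v in c])
        (cx,cy),(a,b),ang=cv2.minAreaRect((W*1000).astype(np.float32))
        if k=="tin": (cx,cy),r=cv2.minEnclosingCircle((W*1000).astype(np.float32)); print(n,k,"circ",round(cx,1),round(cy,1),round(r,1),"ztop",np.median(P[m][:,2]).round(4))
        else: print(n,k,round(cx,1),round(cy,1),"size",round(a,1),round(b,1),"ang",round(ang,1),"z",np.median(P[m][:,2]).round(4),"npx",len(W), "px",c.mean(0).round(0))
E
python3 - <<'E'
from m import *
for n,b in (("scene",(270,165,400,285)),("top",(230,140,360,260))):
    z=np.load(n+"0.npz"); meas(n,z["im"],z["d"],b)
E
```

```text
scene tin circ 538.0 22.7 28.7 ztop 0.1029
scene bar 487.9 94.4 size 150.3 19.7 ang 16.4 z 0.1165 npx 86 px [351. 198.]
scene plate 630.4 58.3 size 67.9 77.7 ang 17.2 z 0.0845 npx 88 px [339. 242.]
top tin circ 531.8 27.0 27.1 ztop 0.1044
top bar 487.2 98.2 size 142.7 20.0 ang 16.3 z 0.117 npx 120 px [279. 208.]
top plate 629.0 61.4 size 70.8 78.0 ang 16.1 z 0.0848 npx 86 px [291. 164.]
```

Yaw is about 16.4°, origin about (589, 43) mm and tin about caddy (-57, -1), which agrees with the given sizes and lies inside the rails. I'll check the heights along the transfer path, then go.

```bash
python3 - <<'E'
from h import *
z=np.load("scene0.npz"); P=cloud("scene",z["d"]).reshape(-1,3); P=P[z["d"].ravel()>0]
for y0 in np.arange(-.7,.1,.1):
    xc=.176+(y0+.05+.6)*.297/.653
    m=(abs(P[:,0]-xc)<.12)&(P[:,1]>y0)&(P[:,1]<y0+.1)&(P[:,2]<.22)
    print(y0.round(1),P[m][:,2].max().round(3) if m.any() else None)
E
```

```text
-0.7 0.104
-0.6 0.107
-0.5 0.036
-0.4 0.01
-0.3 0.011
-0.2 0.043
-0.1 0.108
-0.0 0.126
```

Call:
{"api": "arm_command", "payload": {"targets": [[0,0,-0.8,0,0,0],[0,0,-0.8,0,0,0]], "fingers": 70}}

```text
clock: 0.3
position: [0.1769, -0.6025, 0.2762]
tool_rot: [0.99, 0.142, 0.0, 0.004]
force: [-0.4, -0.4, 0.3]
grip_width: 0.0698
gripper_force: 0.0
```

Call:
{"api": "arm_command", "payload": {"targets": [[9.4,-10.85,0,0,0,0],[9.4,-10.85,0,0,0,0],[9.4,-10.85,0,0,0,0],[9.4,-10.85,0,0,0,0],[9.4,-10.85,0,0,0,0],[9.4,-10.85,0,0,0,0],[9.4,-10.85,0,0,0,0],[9.4,-10.85,0,0,0,0],[9.4,-10.85,0,0,0,0],[9.4,-10.85,0,0,0,0],[9.4,-10.85,0,0,0,0],[9.4,-10.85,0,0,0,0]]}}

```text
clock: 1.5
position: [0.4256, -0.0518, 0.2712]
tool_rot: [0.99, 0.142, 0.0, 0.0]
force: [0.7, -0.9, 0.5]
grip_width: 0.0698
gripper_force: 0.0
```

```bash
python3 -c "
from h import *
print(ctrl.sense())"
```

```text
{'clock': 1.5, 'q': array([-2.22642606e-01, -1.26009333e-01,  2.02417923e+00, -1.85034558e-04,
        1.24229838e+00,  1.06241597e+00]), 'joint_vel': array([ 1.17438049,  0.28768848, -0.25387628, -0.0038866 , -0.04936787,
        1.16230914]), 'tau': array([ -3.83574039, -24.5446372 , -26.48668885,   0.11995641,
         0.33831501,  -0.76465409]), 'position': array([ 0.42563856, -0.0518189 ,  0.27122412]), 'tool_rot': array([9.89807187e-01, 1.42412814e-01, 4.93746372e-04, 2.82742962e-04]), 'force': array([ 0.67805298, -0.93765036,  0.54393219]), 'ft_torque': array([-0.0002291 , -0.03400623, -0.03861781]), 'gripper_force': 0.0, 'grip_width': 0.06979731793240918}
```

Call:
{"api": "arm_command", "payload": {"targets": [[0,0,0,0,0,0],[0,0,0,0,0,0],[0,0,0,0,0,0]]}}

```text
clock: 1.8
position: [0.4248, -0.0545, 0.2709]
tool_rot: [0.99, 0.142, -0.0, 0.0]
force: [0.4, 0.0, 0.3]
grip_width: 0.07
gripper_force: 0.0
```

Call:
{"api": "arm_command", "payload": {"targets": [[1.54,-1.81,0.5,0,0,0],[1.54,-1.81,0.5,0,0,0],[1.54,-1.81,0.5,0,0,0],[1.54,-1.81,0.5,0,0,0],[1.54,-1.81,0.5,0,0,0]]}}

```text
clock: 2.3
position: [0.4733, 0.053, 0.246]
tool_rot: [0.99, 0.142, -0.001, 0.0]
force: [-0.7, -0.2, 1.3]
grip_width: 0.0702
gripper_force: 0.0
```

```bash
python3 - <<'E'
from m import *
print({k:np.round(v,4) for k,v in ctrl.sense().items() if k in("position","tool_rot","force")})
im,d=cams.get_image("wrist"); np.savez("w1.npz",im=im,d=d)
cv2.imwrite("pics/w1.png",im[:,:,::-1]); meas("wrist",im,d,(0,0,640,400))
E
```

```text
{'position': array([0.4733, 0.053 , 0.246 ]), 'tool_rot': array([ 9.899e-01,  1.416e-01, -6.000e-04,  4.000e-04]), 'force': array([-0.7348, -0.1622,  1.2529])}
wrist tin circ 534.4 24.8 26.8 ztop 0.1032
wrist bar 488.8 90.5 size 143.6 18.3 ang 17.7 z 0.116 npx 355 px [284. 146.]
wrist plate 614.1 53.9 size 38.9 89.0 ang 16.2 z 0.0846 npx 345 px [370.  23.]
```

View pics/w1.png

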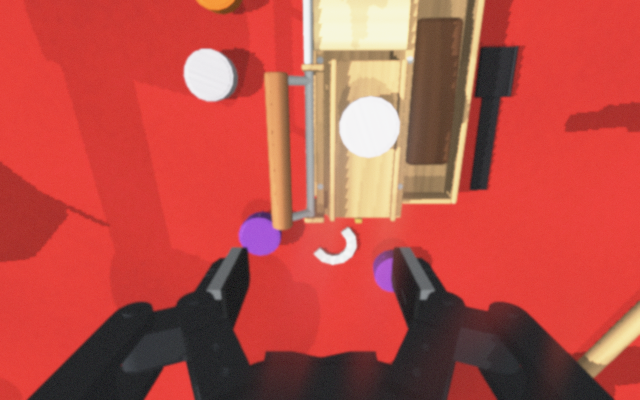

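The wrist view shows the bar at columns 267–290, rows 72–228, the tin at (369,127) between the rails, and the fingertips at (232,270) and (405,270). I'll measure the fingertips in the tool frame and check the bar in profile.

```bash
python3 - <<'E'
from h import *
z=np.load("w1.npz"); d=z["d"]; f,cx,cy,p=K("wrist"); M=np.array(p["tool_from_camera"])
v,u=np.mgrid[:400,:640]
Q=(np.stack([(u-cx)/f*d,(v-cy)/f*d,d],-1)@M[:3,:3].T+M[:3,3])*1000
m=(d>0)&(abs(Q[...,0])<20)&(abs(Q[...,1])<75)&(Q[...,2]>-60)&(Q[...,2]<10)
for s in(-1,1):
    for lo in (-50,-40,-30,-20,-15,-10,-5):
        q=Q[m&(Q[...,1]*s>0)&(Q[...,2]>lo)&(Q[...,2]<lo+5)]
        if len(q): print(s,lo,len(q),q.min(0).round(1),q.max(0).round(1))
# cloud in caddy frame, cross-section y-z for bar, rod, rails
a=np.radians(16.4); R=np.array([[np.cos(a),np.sin(a)],[-np.sin(a),np.cos(a)]])
for n,fn in(("wrist","w1"),("top","top0"),("scene","scene0")):
    D=np.load(fn+".npz")["d"]; P=cloud(n,D)*1000; C=(P[...,:2]-[589,42.5])@R.T; X,Y,Z=C[...,0],C[...,1],P[...,2]
    g=(D>0)&(X>-140)&(X<-25)
    for nm,sel in(("bar",g&(Z>112)&(Z<130)&(Y>60)&(Y<105)),("tin",g&(Z>98)&(Z<110)&(abs(Y)<35)),("ledge",g&(X<-95)&(abs(Y)<22)&(Z>70)&(Z<90)),("plate",(D>0)&(X>5)&(X<85)&(abs(Y)<50)&(Z>80)&(Z<95))):
        if sel.any(): print(n,nm,"x",np.percentile(X[sel],[1,50,99]).round(1),"y",np.percentile(Y[sel],[1,50,99]).round(1),"z",np.percentile(Z[sel],[2,50,98]).round(1))
E
```

```text
-1 -50 207 [ -0.5 -55.3 -50. ] [ 13.6 -34.7 -45. ]
-1 -40 391 [-11.3 -49.1 -40. ] [ 11.8 -34.5 -35. ]
-1 -30 322 [-11.1 -48.8 -30. ] [ 11.8 -34.6 -25. ]
-1 -20 264 [-10.9 -48.8 -20. ] [ 11.9 -34.6 -15. ]
-1 -15 187 [-11.3 -46.6 -15. ] [ 11.8 -34.7 -10. ]
-1 -10 58 [ -9.9 -35.2 -10. ] [  9.7 -34.6  -5.9]
1 -50 214 [ -0.6  34.4 -50. ] [ 13.7  56.6 -45. ]
1 -40 386 [-11.3  34.5 -40. ] [ 11.9  48.7 -35. ]
1 -30 335 [-11.7  34.6 -30. ] [ 11.7  48.7 -25. ]
1 -20 261 [-11.   34.6 -20. ] [ 11.8  48.8 -15. ]
1 -15 193 [-10.8  34.6 -15. ] [ 11.6  46.9 -10. ]
1 -10 58 [-10.8  34.7  -9.9] [ 8.8 35.4 -6.6]
wrist bar x [-138.4  -77.1  -26. ] y [70.5 78.7 88. ] z [112.7 116.9 119. ]
wrist tin x [-82.1 -56.7 -32.7] y [-26.8  -1.9  23.4] z [101.6 103.3 104.7]
wrist ledge x [-139.5 -116.6  -95.5] y [-21.6  -0.   21.4] z [77.9 79.3 80.7]
wrist plate x [ 8.8 28.5 46.9] y [-39.5   6.8  49.2] z [80.9 84.4 86.6]
top bar x [-138.2  -81.5  -25.6] y [73.5 82.4 91.4] z [112.5 117.5 123.7]
top tin x [-84.7 -59.8 -34. ] y [-23.9   1.   25.8] z [ 98.8 104.6 109.3]
top ledge x [-139.3 -117.7  -95.4] y [-21.5   0.1  21.4] z [73.8 79.9 86.4]
top plate x [ 7.6 42.7 79.2] y [-38.2   6.   49. ] z [80.5 85.  91.7]
scene bar x [-139.   -77.9  -26.2] y [67.5 76.1 86.8] z [112.6 117.1 124.4]
scene tin x [-84.3 -56.  -30.4] y [-28.6  -4.   21.2] z [ 98.6 103.2 108.8]
scene ledge x [-139.9 -119.4  -98.1] y [-21.6  -0.6  21.1] z [74.  79.6 86.1]
scene plate x [ 9.  46.7 83.8] y [-43.5   4.4  49.4] z [80.4 84.8 92.4]
```

The fingertips sit at |y| = 35–48 mm, 6 mm behind the TCP. The frame is refined to origin (589.5, 40.9), with the tin at caddy (-56.5, 0). I'll tilt the body back by 15° and hover behind the tin at caddy x -105, y 43.

Call:
{"api": "arm_command", "payload": {"targets": [[0.06,0.03,0.8,0,0.13,0],[0.06,0.03,1.72,0,0.26,0],[0.06,0.03,1.72,0,0.26,0],[0.06,0.03,1.72,0,0.26,0],[0.06,0.03,1.72,0,0.26,0],[0.06,0.03,1.72,0,0.26,0]], "fingers": 70}}

```text
clock: 2.95
position: [0.4812, 0.0536, 0.1642]
tool_rot: [0.981, 0.141, 0.132, -0.018]
force: [1.3, -1.0, -0.4]
grip_width: 0.0698
gripper_force: 0.0
```

```bash
cat > st.py <<'E'
from h import *
from scipy.spatial.transform import Rotation as Ro
s=ctrl.sense(); a=np.radians(16.4); R=np.array([[np.cos(a),np.sin(a)],[-np.sin(a),np.cos(a)]])
p=s["position"]*1000; M=Ro.from_quat(s["tool_rot"]).as_matrix()
print(round(s["clock"],2),"caddy TCP",(R@(p[:2]-[589.5,40.9])).round(1),p[2].round(1),"F",s["force"].round(1))
C=np.eye(3); C[:2,:2]=R; C=C@M; print("tool axes in caddy",C.round(3).tolist())
E
python3 st.py; python3 - <<'E'
from h import *
z=T("wrist"); im,d=cams.get_image("wrist"); cv2.imwrite("pics/w2.png",im[:,:,::-1]); P=cloud("wrist",d)*1000
a=np.radians(16.4); R=np.array([[np.cos(a),np.sin(a)],[-np.sin(a),np.cos(a)]])
C=(P[...,:2]-[589.5,40.9])@R.T; X,Y,Z=C[...,0],C[...,1],P[...,2]
for nm,s in(("bar",(Z>112)&(Z<130)&(Y>60)&(Y<105)&(X<-20)&(X>-90)),("tin",(Z>98)&(Z<110)&(abs(Y)<35)&(X>-95)&(X<-25)),("ledge",(abs(Y)<22)&(X>-25)&(X<0)&(Z>70)&(Z<88))):
    s&=d>0
    if s.any(): print(nm,np.percentile(X[s],[1,50,99]).round(1),np.percentile(Y[s],[1,50,99]).round(1),np.median(Z[s]).round(1))
E
```

```text
2.95 caddy TCP [-100.3   42.7] 164.2 F [ 1.3 -1.  -0.4]
tool axes in caddy [[0.965, -0.001, 0.263], [-0.0, -1.0, -0.003], [0.263, 0.002, -0.965]]
bar [-89.1 -54.7 -20.6] [72.9 80.8 90.2] 116.4
tin [-83.1 -57.8 -33.4] [-24.5   0.6  25.6] 102.7
ledge [-24.9 -12.6  -0.4] [-21.6  -0.1  21.5] 78.7
```

View pics/w2.png

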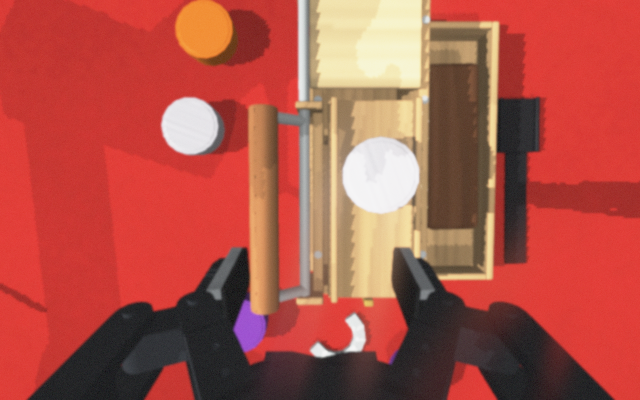

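The view shows the bar at columns 249–278 under the left finger line and the tin at (381,175) ahead of the right finger; the numbers agree. Now I press the bar down.

Call:
{"api": "arm_command", "payload": {"targets": [[-0.13,0,0.36,0,0,0],[-0.26,0,0.72,0,0,0],[-0.32,0,0.9,0,0,0],[-0.38,0,1.07,0,0,0],[-0.44,0,1.24,0,0,0],[-0.44,0,1.24,0,0,0],[-0.44,0,1.24,0,0,0]]}}

```text
clock: 3.7
position: [0.4724, 0.0524, 0.095]
tool_rot: [0.981, 0.141, 0.129, -0.018]
force: [-0.1, -0.3, 0.9]
grip_width: 0.0703
gripper_force: 0.5
```

```bash
python3 st.py
```

```text
3.7 caddy TCP [-109.1   44.1] 95.0 F [-0.1 -0.3  0.9]
tool axes in caddy [[0.966, -0.0, 0.258], [0.0, -1.0, -0.001], [0.258, 0.001, -0.966]]
```

Call:
{"api": "arm_command", "payload": {"targets": [[0,0.02,0.1,0,0,0],[0,0.02,0.19,0,0,0],[0,0.02,0.19,0,0,0]]}}

```text
clock: 4.0
position: [0.4745, 0.0523, 0.0851]
tool_rot: [0.981, 0.141, 0.128, -0.018]
force: [1.2, -0.5, 2.2]
grip_width: 0.0701
gripper_force: 0.7
```

```bash
python3 st.py; python3 - <<'E'
from h import *
im,d=cams.get_image("scene"); c=im[150:290,260:420]; t,d2=cams.get_image("top"); e=t[120:260,220:380]
cv2.imwrite("pics/s3.png",cv2.resize(np.hstack([c,e]),None,fx=2.5,fy=2.5,interpolation=cv2.INTER_CUBIC)[:,:,::-1])
a=np.radians(16.4); R=np.array([[np.cos(a),np.sin(a)],[-np.sin(a),np.cos(a)]])
for n,D in(("scene",d),("top",d2)):
    P=cloud(n,D)*1000; C=(P[...,:2]-[589.5,40.9])@R.T; X,Y,Z=C[...,0],C[...,1],P[...,2]
    s=(D>0)&(X>15)&(X<70)&(Y>-10)&(Y<50)&(Z>92)&(Z<175); 
    if s.sum()>9: k=np.polyfit(Y[s],Z[s],1); print(n,"plate slope angle",np.arctan(-k[0]).round(2),"zmax",Z[s].max().round(0),s.sum())
    s=(D>0)&(X>-70)&(X<-20)&(Y>72)&(Y<105)&(Z>70)&(Z<125)
    if s.sum()>9: print("bar top z",np.percentile(Z[s],90).round(1))
E
```

```text
4.0 caddy TCP [-107.1   43.4] 85.1 F [ 1.2 -0.5  2.2]
tool axes in caddy [[0.966, -0.001, 0.257], [-0.001, -1.0, -0.0], [0.257, -0.0, -0.966]]
scene plate slope angle 0.83 zmax 158.0 256
bar top z 93.2
top plate slope angle 0.83 zmax 157.0 348
bar top z 95.1
```

View pics/s3.png

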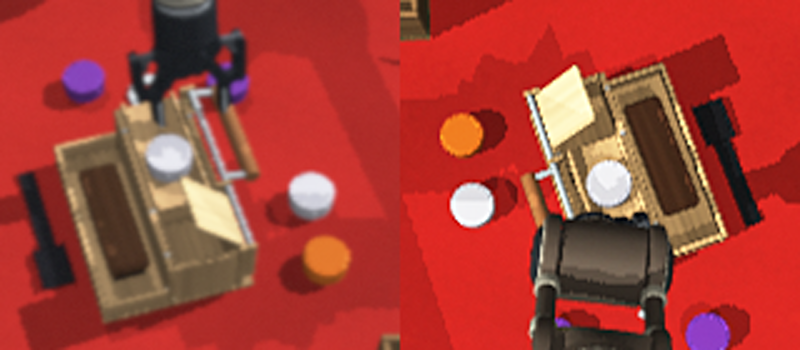

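The flap plate stands open at about 0.83 rad, with the right finger between the rails behind the tin. I'll press 3 mm more and push halfway.

Call:
{"api": "arm_command", "payload": {"targets": [[-0.02,0,0.06,0,0,0],[0.07,0,0.085,0,0,0],[0.17,0,0.11,0,0,0],[0.27,0,0.135,0,0,0],[0.37,0,0.16,0,0,0],[0.46,0,0.19,0,0,0],[0.56,0,0.215,0,0,0],[0.65,0,0.24,0,0,0],[0.75,0,0.265,0,0,0],[0.85,0,0.29,0,0,0]]}}

```text
clock: 5.1
position: [0.5178, 0.0651, 0.0824]
tool_rot: [0.981, 0.141, 0.128, -0.018]
force: [-1.0, -0.9, 1.3]
grip_width: 0.0698
gripper_force: 1.2
```

```bash
python3 st.py; cat > look.py <<'E'
from h import *
im,d=cams.get_image("scene")
a=np.radians(16.4); R=np.array([[np.cos(a),np.sin(a)],[-np.sin(a),np.cos(a)]])
P=cloud("scene",d)*1000; C=(P[...,:2]-[589.5,40.9])@R.T; X,Y,Z=C[...,0],C[...,1],P[...,2]
s=(d>0)&(X>15)&(X<70)&(Y>-10)&(Y<50)&(Z>92)&(Z<175)
if s.sum()>9: k=np.polyfit(Y[s],Z[s],1); print("plate angle",np.arctan(-k[0]).round(2))
hs=cv2.cvtColor(im,cv2.COLOR_RGB2HSV); s=(d>0)&(hs[...,1]<60)&(hs[...,2]>110)&(X>-100)&(X<70)&(abs(Y)<33)&(Z>8)&(Z<110)
if s.any(): print("tin px",s.sum(),"xyz",np.median(X[s]).round(1),np.median(Y[s]).round(1),np.median(Z[s]).round(1))
c=cv2.resize(im[150:290,260:420],None,fx=3,fy=3,interpolation=cv2.INTER_CUBIC)[:,:,::-1]
E
python3 look.py
```

```text
5.1 caddy TCP [-62.   43.5] 82.4 F [-1.  -0.9  1.3]
tool axes in caddy [[0.966, -0.0, 0.257], [-0.0, -1.0, -0.0], [0.257, -0.0, -0.966]]
plate angle 0.91
tin px 287 xyz -26.2 -6.6 102.3
```

Tin has slid to about x -26 and the flap holds at 0.91 rad. I'll push on over the lip.

Call:
{"api": "arm_command", "payload": {"targets": [[0.1,0,0.027,0,0,0],[0.2,0,0.053,0,0,0],[0.3,0,0.08,0,0,0],[0.4,0,0.107,0,0,0],[0.5,0,0.133,0,0,0],[0.6,0,0.16,0,0,0],[0.7,0,0.187,0,0,0],[0.74,0,0.197,0,0,0],[0.74,0,0.197,0,0,0]]}}

```text
clock: 6.05
position: [0.5558, 0.0757, 0.0831]
tool_rot: [0.981, 0.141, 0.13, -0.018]
force: [0.9, 0.1, 1.3]
grip_width: 0.0695
gripper_force: 0.9
```

```bash
python3 st.py; python3 look.py; python3 - <<'E'
from look import *
cv2.imwrite("pics/s4.png",c)
E
```

```text
6.05 caddy TCP [-22.4  42.9] 83.1 F [0.9 0.1 1.3]
tool axes in caddy [[0.966, -0.001, 0.26], [-0.0, -1.0, -0.001], [0.26, 0.001, -0.966]]
plate angle 0.88
tin px 101 xyz 35.3 -3.3 29.5
plate angle 0.89
tin px 100 xyz 36.3 -2.2 29.6
```

View pics/s4.png

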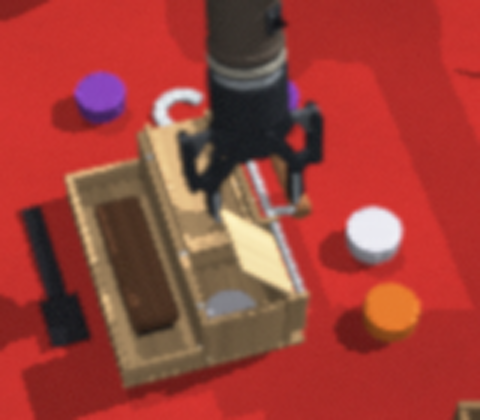

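The tin lies flat in the bin: its top is at z≈29.5 mm near (36, -2), seen in the crop at (230,303). I'll back off gently so the flap closes under its own spring.

Call:
{"api": "arm_command", "payload": {"targets": [[-0.1,0,-0.1,0,0,0],[-0.1,0,-0.25,0,0,0],[-0.1,0,-0.4,0,0,0],[-0.1,0,-0.55,0,0,0],[-0.1,0,-0.7,0,0,0],[-0.1,0,-0.85,0,0,0],[-0.1,0,-1.2,0,0,0],[-0.1,0,-1.8,0,0,0],[-0.1,0,-2.4,0,0,0],[-0.1,0,-3.0,0,0,0],[-0.1,0,-3.0,0,0,0],[-0.1,0,-3.0,0,0,0]]}}

```text
clock: 7.35
position: [0.5127, 0.0635, 0.2271]
tool_rot: [0.981, 0.141, 0.129, -0.018]
force: [0.5, -1.0, 0.0]
grip_width: 0.07
gripper_force: 0.0
```

```bash
python3 st.py; python3 - <<'E'
from look import *
cv2.imwrite("pics/s5.png",c)
s=(d>0)&(X>12)&(X<74)&(Y>-28)&(Y<32)&(Z>60)&(Z<175); k=np.polyfit(Y[s],Z[s],1); print("plate z",np.median(Z[s]),"angle",np.arctan(-k[0]))
s=(d>0)&(X>-130)&(X<-30)&(Y>65)&(Y<100)&(Z>70)&(Z<140); print("bar top",np.percentile(Z[s],90) if s.any() else None)
E
```

```text
7.35 caddy TCP [-67.3  43.4] 227.1 F [ 0.5 -1.   0. ]
tool axes in caddy [[0.966, -0.0, 0.259], [-0.0, -1.0, -0.001], [0.259, 0.001, -0.966]]
tin px 51 xyz 23.2 -0.1 85.5
plate z 84.75464390595243 angle 0.0029642722181857624
bar top 120.57866520933516
```

View pics/s5.png

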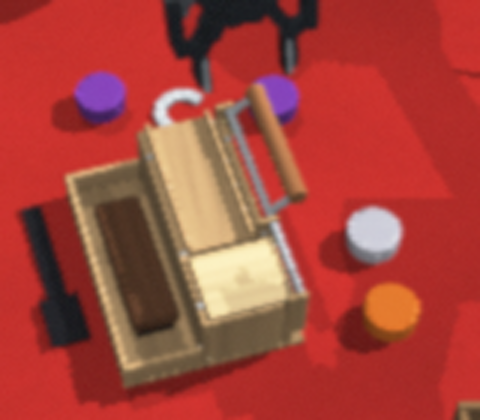

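The flap is shut (plate level at z 84.8, bar top at about 120), the ledge is empty, the bystanders haven't moved and the gripper is clear. Handing in.

```bash
python3 -c "
from cell import close_job
print(close_job())"
```

```text
the job is handed in; nothing more can be done
None
```

The polish tin is lying flat in the drop bin, the flap has closed by itself, nothing else appears to have moved, and the job was handed in at about 7.4 s on the robot's clock.

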